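# Seat a drawer front and run its wing screw down

## Task

Get the drawer front ready for scrubbing without gripping or lifting anything: first push it back with a fingertip until its far edge is fully home against the stop rail all along. Then stroke the yellow wing screw round clockwise (seen from above) with a fingertip, wing after wing, until it is fully tight and its foot clamps the drawer front, without forcing it. Leave the spray bottle, scrub pad and stain can where they stand.

Things in the scene. Friction and masses are not known exactly. Their poses are not given: they have to be found in the camera images.
- fixture: Fixed plywood work board, 270 x 330 x 18 mm (x = -193 to 77 mm). Origin on the table right under the wing screw's axis; x points to the stop rail (away from the robot, yaw within 0.35), y left along the rail, z up. Blue arm, 32 mm wide, z = 50 to 62, from the upright to x = -21, holds the screw in a round boss (28 mm across, top z = 66).
- stop_rail (a point): Middle of the stop rail's face, at the rail's top; axes as the fixture; at x = 42, z = 34 mm in the fixture's frame. Aluminium rail, 260 mm long along y, 20 mm deep, behind this face.
- upright_top (a point): Middle of the top of the blue bracket upright that stands in the middle of the rail: 60 mm wide (y), x = 42 to 56 mm, top z = 98 mm in the fixture's frame. It leaves little room between itself and the screw, so fingertips stroke the wings round on the other sides.
- wings: Yellow wing screw. Origin on its vertical axis at mid-height of the wings, 84 mm above the table when tight, up to 4 mm higher when loose. Wings along its +x and -x, turning with it, out to 40 mm, 7 mm thick (rounded tips look thicker), 26 mm tall; hub 18 mm across. Black foot, 22 mm across, below the arm. Needs about 0.03 N m (1 N at a wing) and stays where it is left.
- clamp_screw (a joint): Turning angle of the wing screw in rad; grows as it is turned clockwise seen from above, which lowers it 4 mm a turn. It starts between 2 and 4.5 and comes to a firm stop, fully tight, at 8.0 with its foot pressed on the drawer front.
- drawer_front: Loose dark wood drawer front, 140 (x) x 260 (y) x 18 mm, 0.3 to 0.6 kg, lying flat on the board with its middle under the clamp arm. Origin at the centre of its underside; its x points to the stop rail, from which it starts 15 to 30 mm away, turned up to 0.04 rad. It slides with a few newtons of push.
- near_edge (a point): Middle of the drawer front's near long edge (the edge towards the robot), at half its thickness; axes as the drawer front. When home it lies at x = -98 mm in the fixture's frame.
- far_left (a point): Point on the drawer front's far edge, 120 mm left (+y) of its middle, at half thickness. When home it lies at x = 42 mm in the fixture's frame.
- far_right (a point): Point on the drawer front's far edge, 120 mm right (-y) of its middle, at half thickness. When home it lies at x = 42 mm in the fixture's frame.
- spray_bottle: Loose blue spray bottle, 72 mm across, 195 mm tall with a white head, standing beside the board. Origin at the centre of its underside. Leave alone.
- scrub_pad: Loose yellow and green scrub pad, 100 x 65 x 32 mm, lying beside the board. Origin at the centre of its underside. Leave alone.
- stain_can: Loose metal stain can, 76 mm across, 95 mm tall, standing beside the board. Origin at the centre of its underside. Leave alone.

How it is judged:
By the outcome, as a careful person would: the job done as asked, in the order asked, and still so for the second after the job is handed in, with the robot touching nothing.
It also fails if it takes over 67 s, if anything falls off the work surface, if the arm or the gripper's body presses on something with over 40 N, if the wrist force passes 120 N, or if a joint passes its speed limit or range.

## Robot

A 6-joint arm with a two-finger parallel gripper is mounted at the origin on the work surface. World frame = base frame: x ahead of the robot, y to its left, z up, the work surface at z = 0. Lengths are in m, angles in degrees, forces in N, time in s.
With the tool pointing down it reaches from about 0.375 to 0.925 m from the base axis. Payload 5.7 kg.
Tool frame: the origin (TCP) lies midway between the tips of the shut fingers; the grasp point (between the pads) lies hold_point_z behind it (hold_point_z is the distance from the TCP to the grasp point, in m); z points along the fingers, y is the direction in which the jaws open and shut (so a half turn about z gives the same grasp; the last joint's range is limited). The gripper opens to 88 mm and grips with 3 to 60 N. Pads are 20 mm wide; open, the fingers measure 115 mm over their backs; the gripper's body (75 mm by 178 mm) begins 61 mm behind the grasp point.
Start: joints at [69.15, 20.558, 86.54, -0, 72.909, -6.595], TCP at [0.148, 0.581, 0.191] pointing down, gripper open.
Joint ranges: [-170.27, 170.27], [-57.76, 135], [12.27, 136.19], [-55.21, 235.2], [11.17, 155.16], [-170.74, 170.74]. Speed limits (degrees/s): [136.94, 136.94, 180, 180, 180, 180].

## Interface

Orientations are given as [roll, pitch, yaw] about the fixed x, y, z axes, in that order (R = Rz(yaw) Ry(pitch) Rx(roll)).
In Python, from plant import * gives the robot as it stands.
- The arm moves only by the tool drive_tool, never from a script. Its arguments are lists of equal length, an entry for each row: "dp": the shift along the tool's x, y, z in cm, a list of three; "twist": the turn, a rotation vector about the tool's x, y, z in rad, a list of three; "fingers": the closure, from 0 (fully open) to 1 (shut). A call has 1 to 5 rows; each row shifts and turns the commanded pose from where the row before left it, along the tool's axes as they then stand; what a row does not reach is not made up. A row lasts 1/10 s, in which the tool goes at most 50 mm and 8.59 degrees, less where a joint would pass 70% of its speed; a pose out of reach is approached as far as the arm can. A call is refused whole if a number of a shift passes 5 or a number of a turn 0.15, either way. A call with a gripper value outside its range is refused whole. The fingers move at their own pace and stop on an object; "force" is the grip in N (left out, the last holds). Time passes only in rows, so rows that do not move let the fingers close. It gives the time, the measured TCP pose, the force and the opening at its end, in the units of the state.
- sense(): the state, without advancing time (a new reading comes with each control period).
- read_camera(name): name is "scene" or "top" or "wrist"; returns a dict with "image" (384x512x3 uint8, red, green, blue), "mtx" (3x3 intrinsics, pixels), "rvec" (rotation vector, rad) and "tvec" (3), from world to camera coordinates, as OpenCV has them; the wrist camera has in their place "hand_eye" (4x4, takes a point from camera to tool coordinates, whose origin is the TCP and whose axes are the flange's). Camera axes: x right, y down, z forward; pixel columns grow to the right and rows downward; lengths in m; the calibration is good to about 2 mm. The wrist camera is an equidistant fisheye: a pixel r from the principal point sees the ray r / f radians off the axis. A picture is of the moment at which its call begins: read the wrist's pose just before it. There is no depth.
- close_job(): hands the job in, once; it reports no verdict.
The state is a dict: "t": time; "qpos": joint angles; "joint_velocities": joint speeds; "effort": joint torques, N m; "position": TCP position; "ee_rot": TCP orientation; "contact_force": force on the tool from outside, world axes, zero at the start; "torque": the same for the moment, N m; "width": opening from 0.0 (shut) to 1.0 (fully open).
Only numpy, scipy, OpenCV 4.12 (cv2) and the standard library are available. Lean on these libraries where they do the work, as an engineer would, in place of code of your own. Each camera call takes 0.05 s, during which the arm holds its last target. There are 200 camera calls.

## Working session

There is one attempt and no reset: what is moved stays moved. The work goes in short steps, Python scripts to look and compute and a tool call to move; the robot and the scene stay as the last step left them, time stands still between calls to the robot, and variables do not carry over. Pictures are saved under pics/ and viewed, about 8 in all and at most 12, crops included, and the job is handed in when it is done.

Besides the shell and the picture viewer there is one more tool, called after "Request:" by a JSON object that holds its "fn" and its "kwargs", one argument or row to a line. drive_tool: Moves the arm, as the interface text tells. Its arguments: {"type":"object","properties":{"dp":{"type":"array","items":{"type":"array","items":{"type":"number"}}},"twist":{"type":"array","items":{"type":"array","items":{"type":"number"}}},"fingers":{"type":"array","items":{"type":"number"}},"force":{"type":"number"}},"required":["dp","twist","fingers"]}

```bash
ls; mkdir -p pics
cat > h.py <<'E'
from plant import *
import numpy as np, cv2
def cam(n):
    c=read_camera(n); return c
def proj(c,P):
    return cv2.projectPoints(np.float64(P).reshape(-1,1,3),np.float64(c['rvec']),np.float64(c['tvec']),np.float64(c['mtx']),None)[0].reshape(-1,2)
def ray(c,uv,z):
    R=cv2.Rodrigues(np.float64(c['rvec']))[0]; t=np.float64(c['tvec']).ravel()
    uv=np.float64(uv).reshape(-1,2); d=np.c_[uv,np.ones(len(uv))]@np.linalg.inv(c['mtx']).T@R
    o=-R.T@t
    return o+d*((z-o[2])/d[:,2])[:,None]
E
python3 - <<'E'
from h import *
s=sense(); print({k:np.round(v,3).tolist() for k,v in s.items()})
for n in('top','scene'):
    c=cam(n); cv2.imwrite(f'pics/{n}0.png',cv2.resize(c['image'][:,:,::-1],(800,600),interpolation=cv2.INTER_CUBIC))
    R=cv2.Rodrigues(np.float64(c['rvec']))[0]; print(n,-R.T@np.float64(c['tvec']).ravel(),c['mtx'].tolist() if hasattr(c['mtx'],'tolist') else c['mtx'])
E
```

```text
pics
{'t': 0.0, 'qpos': [69.151, 20.598, 86.598, -0.001, 72.909, -6.598], 'joint_velocities': [0.056, -0.039, 0.018, 0.049, 0.007, -0.076], 'effort': [-0.002, -51.538, -27.073, 0.067, 0.035, -0.0], 'position': [0.147, 0.581, 0.19], 'ee_rot': [-179.895, -0.011, 165.749], 'contact_force': [0.583, 0.237, -0.119], 'torque': [0.065, -0.007, -0.019], 'width': 1.005}
top [0.31114327 0.0755164  1.42810521] [[473.4345784314009, 0.0, 259.58664173014955], [0.0, 473.4345784314009, 190.64436752211893], [0.0, 0.0, 1.0]]
scene [ 1.35899101 -0.4119437   1.02699644] [[467.87989221080187, 0.0, 256.9906644313577], [0.0, 467.87989221080187, 192.4793170589197], [0.0, 0.0, 1.0]]
```

View pics/top0.png

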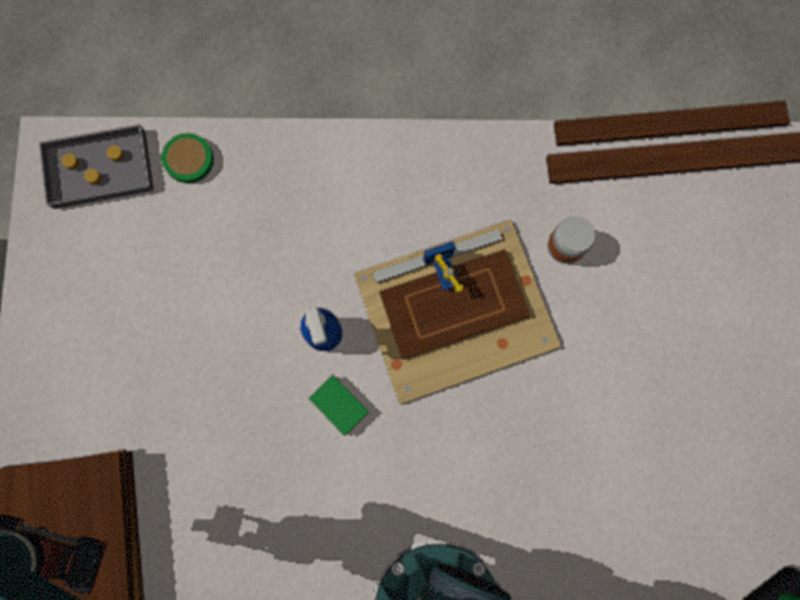

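View pics/scene0.png

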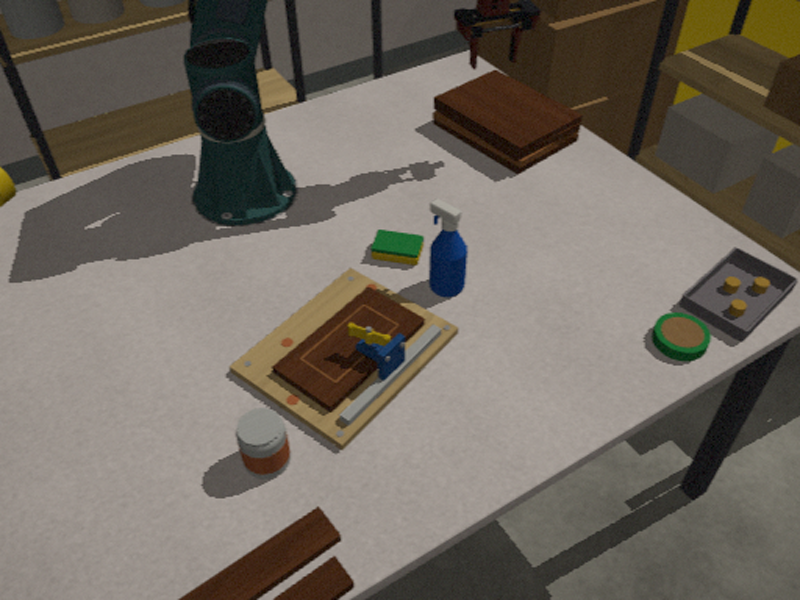

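The top view (800x600) shows the board with corners near (355,272), (515,221), (562,347) and (402,403). The drawer front sits off the rail and the yellow wings run from about (437,258) to (460,290). The bottle (320,328), pad (338,405) and can (572,240) are clear of the near side.

```bash
cat >> h.py <<'E'
def blob(c,lo,hi,box,show=False):
    hsv=cv2.cvtColor(c['image'],cv2.COLOR_RGB2HSV)
    m=cv2.inRange(hsv,np.array(lo),np.array(hi)); k=np.zeros_like(m); x0,y0,x1,y1=box; k[y0:y1,x0:x1]=255
    m&=k
    n,l,st,ce=cv2.connectedComponentsWithStats(m)
    if n<2: return None
    i=1+np.argmax(st[1:,4]); return (l==i).astype(np.uint8)*255
E
python3 - <<'E'
from h import *
c=cam('top'); k=512/800
hsv=cv2.cvtColor(c['image'],cv2.COLOR_RGB2HSV)
for n,p in dict(board=(390,385),dr=(420,300),wing=(458,287),wing2=(442,266),blue=(440,248),rail=(400,270),table=(300,250)).items():
    print(n,hsv[int(p[1]*k),int(p[0]*k)])
b=np.array([(355,272),(515,221),(562,347),(402,403)])*k
B=ray(c,b,0.018); print('board',B.round(4).tolist(),[np.linalg.norm(B[i]-B[i-1]).round(3) for i in range(4)])
d=np.array([(380,290),(516,251),(533,317),(401,358)])*k
D=ray(c,d,0.036); print('drawer',D.round(4).tolist(),[np.linalg.norm(D[i]-D[i-1]).round(3) for i in range(4)])
x0,y0,x1,y1=215,130,370,265
cv2.imwrite('pics/t1.png',cv2.resize(c['image'][y0:y1,x0:x1,::-1],None,fx=5,fy=4.4,interpolation=cv2.INTER_CUBIC)[:600])
s=cam('scene');cv2.imwrite('pics/s1.png',cv2.resize(s['image'][165:295,140:300,::-1],None,fx=5,fy=4.6,interpolation=cv2.INTER_CUBIC))
E
```

```text
board [  8  17 167]
dr [ 10 187  79]
wing [ 26 232 176]
wing2 [ 23 176 126]
blue [107 181 107]
rail [ 30   7 150]
table [ 15  18 167]
board [[0.6236, 0.1595, 0.018], [0.7291, -0.1554, 0.018], [0.4789, -0.2401, 0.018], [0.3709, 0.0665, 0.018]] [np.float64(0.269), np.float64(0.332), np.float64(0.264), np.float64(0.325)]
drawer [[0.5846, 0.11, 0.036], [0.6634, -0.153, 0.036], [0.534, -0.1825, 0.036], [0.4542, 0.069, 0.036]] [np.float64(0.137), np.float64(0.275), np.float64(0.133), np.float64(0.264)]
```

View pics/t1.png

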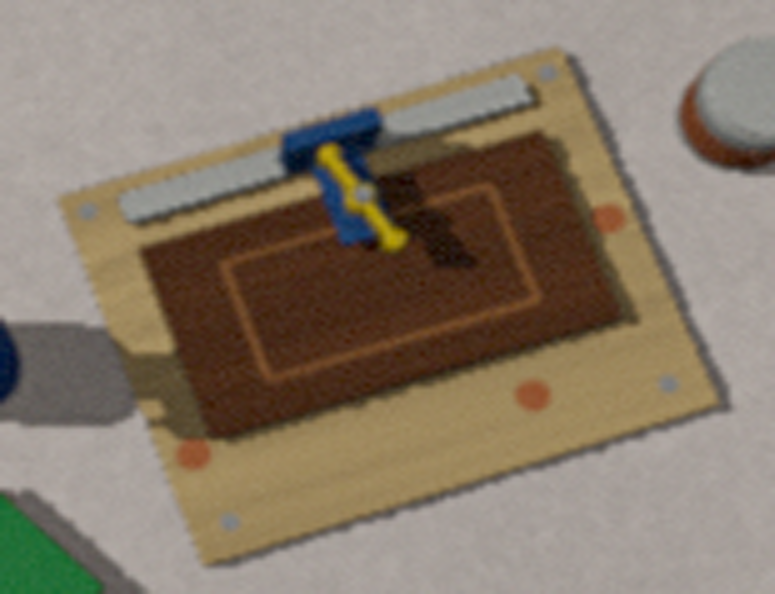

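The crop shows the wing tips near (328,152) and (400,240). One wing points towards the upright and the other towards the near side and right. The drawer's far edge sits about 20 mm short of the rail. Next I measure with masks.

```bash
cat > m.py <<'E'
from h import *
def quad(m):
    c=max(cv2.findContours(m,cv2.RETR_EXTERNAL,cv2.CHAIN_APPROX_NONE)[0],key=cv2.contourArea)
    return cv2.boxPoints(cv2.minAreaRect(cv2.convexHull(c)))
def wings(c,z):
    m=blob(c,(20,140,90),(34,255,255),(255,145,320,205)); ys,xs=np.nonzero(m)
    P=ray(c,np.c_[xs,ys],z)[:,:2]; mu=P.mean(0); w,v=np.linalg.eigh(np.cov((P-mu).T)); a=v[:,1]
    t=(P-mu)@a; return mu,a,t.min(),t.max(),len(xs)
def drawer(c):
    return blob(c,(0,110,20),(16,255,120),(235,150,350,240))
E
python3 - <<'E'
from m import *
c=cam('top')
hsv=cv2.cvtColor(c['image'],cv2.COLOR_RGB2HSV)
m=cv2.inRange(hsv,np.array((5,45,20)),np.array((30,255,255)));k=np.zeros_like(m);k[135:262,222:365]=255;m&=k
m=cv2.morphologyEx(m,cv2.MORPH_CLOSE,np.ones((9,9)))
q=quad(m); B=ray(c,q,0.018); print('board',q.round(1).tolist(),B[:,:2].round(4).tolist(),[np.linalg.norm(B[i]-B[i-1]).round(4) for i in range(4)])
d=drawer(c); q=quad(d); D=ray(c,q,0.036);print('dr',q.round(1).tolist(),D[:,:2].round(4).tolist(),[np.linalg.norm(D[i]-D[i-1]).round(4) for i in range(4)])
for i in range(4): 
    for X in(B,D):
        e=X[i]-X[i-1]; print(np.degrees(np.arctan2(e[1],e[0])).round(2),end=' ')
mu,a,l,h,n=wings(c,.092); print('\nwings',mu,np.degrees(np.arctan2(a[1],a[0])),l,h,n)
r=cv2.inRange(hsv,np.array((0,0,120)),np.array((60,60,200)))
E
```

```text
board [[225.10000610351562, 174.60000610351562], [329.20001220703125, 137.39999389648438], [359.3999938964844, 221.89999389648438], [255.1999969482422, 259.1000061035156]] [[0.6218, 0.1659], [0.742, -0.1545], [0.4795, -0.2392], [0.3675, 0.0726]] [np.float64(0.2709), np.float64(0.3422), np.float64(0.2758), np.float64(0.3313)]
dr [[240.60000610351562, 185.8000030517578], [324.6000061035156, 157.8000030517578], [339.6000061035156, 202.8000030517578], [255.60000610351562, 230.8000030517578]] [[0.5839, 0.1177], [0.6722, -0.1361], [0.5342, -0.178], [0.4492, 0.072]] [np.float64(0.1423), np.float64(0.2687), np.float64(0.1442), np.float64(0.2641)]
20.16 18.75 -69.44 -70.83 -162.12 -163.09 109.76 108.77 
wings [ 0.60573036 -0.01721558] -146.56760573342382 -0.04197878918374932 0.03824931728496165 104
```

```bash
cat >> m.py <<'E'
def wrect(c,m,z):
    k=max(cv2.findContours(m,cv2.RETR_EXTERNAL,cv2.CHAIN_APPROX_NONE)[0],key=cv2.contourArea).reshape(-1,2)
    P=(ray(c,k,z)[:,:2]*1000).astype(np.float32); return cv2.minAreaRect(P)
E
python3 - <<'E'
from m import *
c=cam('top')
hsv=cv2.cvtColor(c['image'],cv2.COLOR_RGB2HSV)
m=cv2.inRange(hsv,np.array((5,45,20)),np.array((30,255,255)));k=np.zeros_like(m);k[135:262,222:365]=255;m&=k
m=cv2.morphologyEx(m,cv2.MORPH_CLOSE,np.ones((9,9)));m=cv2.morphologyEx(m,cv2.MORPH_OPEN,np.ones((7,7)))
print('board',wrect(c,m,.018)); d=drawer(c);d=cv2.morphologyEx(d,cv2.MORPH_OPEN,np.ones((3,3)));print('dr',wrect(c,d,.036))
# blue upright top z=.098 (arm separate) via mask
b=blob(c,(98,120,40),(125,255,255),(255,145,320,205)); ys,xs=np.nonzero(b); print('blue bbox',xs.min(),xs.max(),ys.min(),ys.max())
# rail: low-saturation pixels inside board
r=cv2.inRange(hsv,np.array((0,0,110)),np.array((180,40,255)));r[:, :237]=0;r[:,324:]=0;r[:145]=0;r[180:]=0
n,l,st,ce=cv2.connectedComponentsWithStats(r)
for i in range(1,n):
    if st[i,4]>60: print('rail',st[i],wrect(c,(l==i).astype(np.uint8)*255,.034))
# wings from two views, triangulate centroid
s=cam('scene')
hs=cv2.cvtColor(s['image'],cv2.COLOR_RGB2HSV)
w=blob(s,(18,140,90),(36,255,255),(210,195,265,230)); ys,xs=np.nonzero(w); print('scene wing',xs.mean(),ys.mean(),len(xs), xs.min(),xs.max())
for z in(.08,.085,.09,.095,.1):
    mu,a,lo,h,n=wings(c,z); print(z,mu.round(4),np.degrees(np.arctan2(a[1],a[0])).round(2),round(lo,4),round(h,4),ray(s,[xs.mean(),ys.mean()],z)[0].round(4))
E
```

```text
board ((551.0429077148438, -37.1795654296875), (271.6636047363281, 332.64703369140625), 19.77178192138672)
dr ((559.6055908203125, -32.20924377441406), (140.51602172851562, 263.16436767578125), 19.167816162109375)
blue bbox 272 290 155 170
rail [ 237  145   75   26 1000] ((673.3466796875, 16.81334686279297), (78.13259887695312, 225.84979248046875), 0.7456676959991455)
rail [292 147  29  14 172] ((684.484619140625, -79.34203338623047), (18.717561721801758, 88.22769927978516), 19.282556533813477)
rail [239 163  33  17 211] ((628.8139038085938, 74.65455627441406), (19.174314498901367, 102.724853515625), 19.950284957885742)
scene wing 242.68 214.3 50 234 250
0.08 [ 0.6084 -0.018 ] -146.57 -0.0424 0.0386 [0.6122 0.0009 0.08  ]
0.085 [ 0.6073 -0.0177] -146.57 -0.0422 0.0384 [ 0.6161 -0.0013  0.085 ]
0.09 [ 0.6062 -0.0174] -146.57 -0.042 0.0383 [ 0.6201 -0.0034  0.09  ]
0.095 [ 0.6051 -0.017 ] -146.57 -0.0419 0.0382 [ 0.624  -0.0056  0.095 ]
0.1 [ 0.604  -0.0167] -146.57 -0.0417 0.038 [ 0.628  -0.0078  0.1   ]
```

View pics/s1.png

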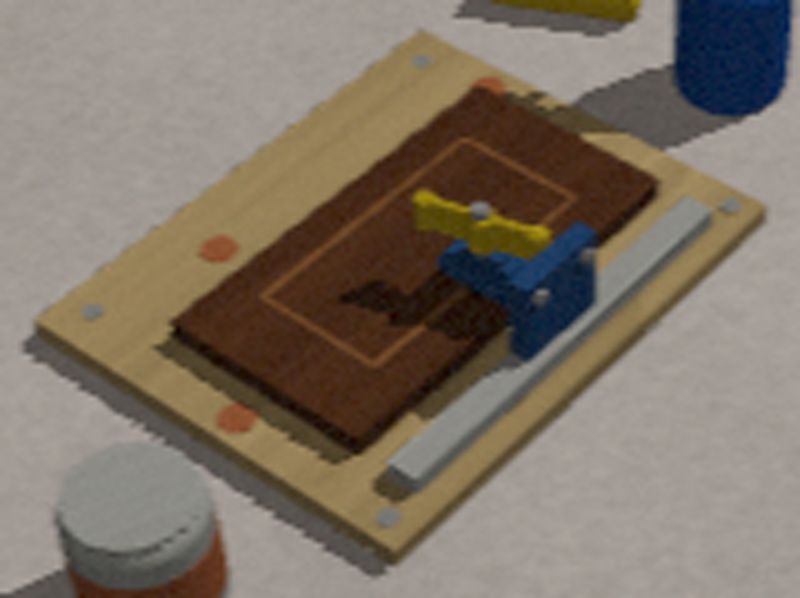

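Summary of the measurements:
- **Fixture:** yaw about 19.8°, screw axis at about (0.6055, -0.017). The board and the wings agree on this, and the rail agrees to 1 mm.
- **Drawer:** gap to the rail about 20 mm.
- **Wings:** at 14° and -166° in the fixture frame. That suggests a joint angle of about 2.9, leaving about 292° to turn.

Plan: set the tool yaw to 199.8°, so the tool axes are (-fixture x, +fixture y, down), shut the fingers and move over.

Request:
{"fn": "drive_tool", "kwargs": {
  "dp": [
    [0,0,-2],
    [0,0,-2],
    [0,0,-2],
    [0,0,-2],
    [-4,0,0]
  ],
  "twist": [
    [0,0,-0.1485],
    [0,0,-0.1485],
    [0,0,-0.1485],
    [0,0,-0.1485],
    [0,0,0]
  ],
  "fingers": [1,1,1,1,1]
}}

```text
t: 0.85
position: [0.1826, 0.5958, 0.2749]
ee_rot: [179.8, 0.1, -159.8]
contact_force: [0.4, 0.3, -0.4]
width: 0.584
```

Request:
{"fn": "drive_tool", "kwargs": {
  "dp": [
    [-4,-3,0],
    [0,-5,0],
    [0,-5,0],
    [0,-5,0],
    [0,-5,0]
  ],
  "twist": [
    [0,0,0],
    [0,0,0],
    [0,0,0],
    [0,0,0],
    [0,0,0]
  ],
  "fingers": [1,1,1,1,1]
}}

```text
t: 1.35
position: [0.3012, 0.3903, 0.2711]
ee_rot: [-180.0, 0.0, -160.2]
contact_force: [0.3, -1.0, 0.0]
width: 0.129
```

Request:
{"fn": "drive_tool", "kwargs": {
  "dp": [
    [0,-5,0],
    [0,-5,0],
    [0,-5,0],
    [0,-5,0],
    [0,-5,0]
  ],
  "twist": [
    [0,0,0],
    [0,0,0],
    [0,0,0],
    [0,0,0],
    [0,0,0]
  ],
  "fingers": [1,1,1,1,1]
}}

```text
t: 1.85
position: [0.3857, 0.1551, 0.2715]
ee_rot: [-180.0, 0.1, -160.2]
contact_force: [0.8, -0.5, 0.1]
width: 0.007
```

Request:
{"fn": "drive_tool", "kwargs": {
  "dp": [
    [0,-5,0],
    [0,-5,0],
    [0,-5,0],
    [0,-5,0],
    [0,0,0]
  ],
  "twist": [
    [0,0,0],
    [0,0,0],
    [0,0,0],
    [0,0,0],
    [0,0,0]
  ],
  "fingers": [1,1,1,1,1]
}}

```text
t: 2.35
position: [0.4554, -0.0369, 0.2714]
ee_rot: [-179.8, 0.0, -160.6]
contact_force: [-0.5, 0.7, 0.5]
width: 0.0
```

```bash
cat > f.py <<'E'
from m import *
A=np.array([.6055,-.0172]);yw=np.radians(19.8);Rf=np.array([[np.cos(yw),np.sin(yw)],[-np.sin(yw),np.cos(yw)]])
def tof(p): return Rf@(np.asarray(p)[:2]-A)*1000
def st():
    s=sense(); f=np.array(s['contact_force']); print('t',round(s['t'],2),'fxy',tof(s['position']).round(1),'z',round(1000*s['position'][2],1),'rot',np.round(s['ee_rot'],2),'Ff',(Rf@f[:2]).round(2),round(f[2],2),'w',round(s['width'],3),'tq',np.round(s['torque'],2))
E
python3 -c "
from f import *
st()"
```

```text
t 2.35 fxy [-147.9   32.3] z 271.4 rot [-1.7981e+02  4.0000e-02 -1.6058e+02] Ff [-0.19  0.83] 0.46 w 0.0 tq [ 0.04  0.   -0.02]
```

Request:
{"fn": "drive_tool", "kwargs": {
  "dp": [
    [0,-3.1,4.5],
    [0,0,4.5],
    [0,0,4.5],
    [0,0,4.5],
    [0,0,4.5]
  ],
  "twist": [
    [0,0,0],
    [0,0,0],
    [0,0,0],
    [0,0,0],
    [0,0,0]
  ],
  "fingers": [1,1,1,1,1]
}}

```text
t: 2.85
position: [0.4627, -0.0573, 0.0488]
ee_rot: [-180.0, 0.1, -160.2]
contact_force: [1.0, -0.3, 0.6]
width: 0.006
```

Request:
{"fn": "drive_tool", "kwargs": {
  "dp": [
    [0,0,1.8],
    [0,0,0],
    [0,0,0]
  ],
  "twist": [
    [0,0,0],
    [0,0,0],
    [0,0,0]
  ],
  "fingers": [1,1,1]
}}

```text
t: 3.15
position: [0.4629, -0.0575, 0.0324]
ee_rot: [180.0, -0.0, -160.2]
contact_force: [0.4, -0.5, -0.4]
width: 0.005
```

```bash
python3 -c "
from f import *
st()"
```

```text
t 3.15 fxy [-147.9   10.4] z 32.4 rot [ 1.7999e+02 -1.0000e-02 -1.6019e+02] Ff [ 0.25 -0.61] -0.43 w 0.005 tq [-0.01  0.03  0.03]
```

Request:
{"fn": "drive_tool", "kwargs": {
  "dp": [
    [0,-0.9,0.5],
    [-0.6,0,0],
    [-0.6,0,0],
    [-0.4,0,0],
    [-0.3,0,0]
  ],
  "twist": [
    [0,0,0],
    [0,0,0],
    [0,0,0],
    [0,0,0],
    [0,0,0]
  ],
  "fingers": [1,1,1,1,1]
}}

```text
t: 3.65
position: [0.4846, -0.06, 0.0274]
ee_rot: [-180.0, 0.0, -160.2]
contact_force: [-0.1, 0.5, 0.2]
width: 0.009
```

Request:
{"fn": "drive_tool", "kwargs": {
  "dp": [
    [-0.3,0,0],
    [-0.3,0,0],
    [-0.3,0,0],
    [-0.3,0,0],
    [-0.3,0,0]
  ],
  "twist": [
    [0,0,0],
    [0,0,0],
    [0,0,0],
    [0,0,0],
    [0,0,0]
  ],
  "fingers": [1,1,1,1,1]
}}

```text
t: 4.15
position: [0.4979, -0.0549, 0.0269]
ee_rot: [-180.0, -0.0, -160.2]
contact_force: [0.4, -0.7, 0.2]
width: 0.004
```

```bash
python3 -c "
from f import *
st()"
```

```text
t 4.15 fxy [-114.    1.] z 26.9 rot [-1.8000e+02 -1.0000e-02 -1.6022e+02] Ff [ 0.14 -0.77] 0.2 w 0.004 tq [0.   0.03 0.03]
```

Request:
{"fn": "drive_tool", "kwargs": {
  "dp": [
    [-0.2,0,0],
    [-0.2,0,0],
    [-0.2,0,0]
  ],
  "twist": [
    [0,0,0],
    [0,0,0],
    [0,0,0]
  ],
  "fingers": [1,1,1]
}}

```text
t: 4.45
position: [0.5035, -0.0529, 0.027]
ee_rot: [-180.0, -0.0, -160.2]
contact_force: [0.2, 0.9, -0.6]
width: 0.01
```

Run:
```python
from f import *
st()
c=cam('top'); cv2.imwrite('pics/t2.png',cv2.resize(c['image'][130:265,215:370,::-1],None,fx=5,fy=4.4,interpolation=cv2.INTER_CUBIC))
```

```text
t 4.45 fxy [-108.1    1. ] z 27.0 rot [-1.8000e+02 -1.0000e-02 -1.6022e+02] Ff [0.53 0.76] -0.56 w 0.01 tq [0.08 0.   0.02]
```

View pics/t2.png

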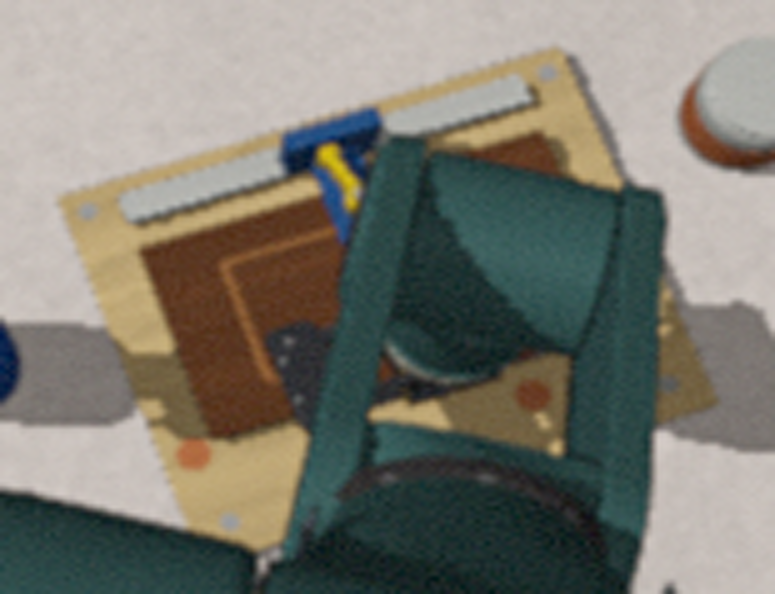

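Run:
```python
from f import *
c=cam('top'); s=cam('scene'); p=sense()['position']
print(proj(c,p),proj(s,p))
d=drawer(c); k=(max(cv2.findContours(d,cv2.RETR_EXTERNAL,cv2.CHAIN_APPROX_NONE)[0],key=cv2.contourArea)).reshape(-1,2)
P=np.array([tof(q) for q in ray(c,k,.036)]); print(P.min(0),P.max(0))
cv2.imwrite('pics/s2.png',cv2.resize(s['image'][150:300,120:320,::-1],None,fx=4,fy=4,interpolation=cv2.INTER_CUBIC))
```

```text
[[297.54206437 213.17057468]] [[208.03331015 210.42809072]]
[-116.82535579   15.68784649] [ 22.32041781 133.02514353]
```

View pics/s2.png

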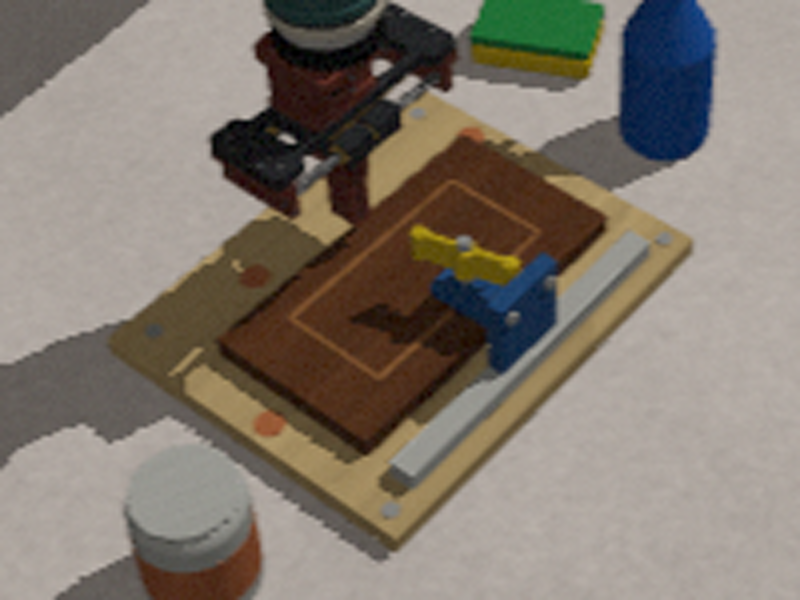

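The scene crop shows the fingertip (345,215) at the near edge, not yet pressing visibly, and the drawer unmoved. I continue in small steps.

Request:
{"fn": "drive_tool", "kwargs": {
  "dp": [
    [-0.2,0,0],
    [-0.2,0,0],
    [-0.2,0,0],
    [0,0,0]
  ],
  "twist": [
    [0,0,0],
    [0,0,0],
    [0,0,0],
    [0,0,0]
  ],
  "fingers": [1,1,1,1]
}}

```text
t: 5.0
position: [0.5095, -0.0509, 0.027]
ee_rot: [-180.0, 0.0, -160.2]
contact_force: [0.9, 0.1, -0.3]
width: 0.004
```

```bash
cat > q.py <<'E'
from f import *
st()
c=cam('top');d=drawer(c)
k=np.vstack([x.reshape(-1,2) for x in cv2.findContours(d,cv2.RETR_EXTERNAL,cv2.CHAIN_APPROX_NONE)[0]])
P=np.array([tof(q) for q in ray(c,k,.036)]); L=P[P[:,1]>60]
for a,b in((60,80),(80,100),(100,120),(-80,-60),(-100,-80),(-120,-100)):
    Q=P[(P[:,1]>a)&(P[:,1]<b)]
    if len(Q): print((a,b),'x',Q[:,0].min().round(1),Q[:,0].max().round(1))
E
python3 q.py
```

```text
t 5.0 fxy [-101.7    0.8] z 27.0 rot [-1.7998e+02  2.0000e-02 -1.6022e+02] Ff [ 0.86 -0.19] -0.32 w 0.004 tq [-0.02  0.    0.03]
(60, 80) x -50.0 21.8
(80, 100) x -115.8 22.1
(100, 120) x -115.3 22.3
```

Run:
```python
from f import *
s=cam('scene'); p=np.array(sense()['position'])
for dz in(0,.01,.03,.05,.07): print(dz,(proj(s,p+[0,0,dz])[0]-[120,150])*4)
E=lambda fx,fy,z: np.r_[A+Rf.T@np.array([fx,fy])/1000,z]
for q in((-117,-40,.036),(-117,0,.036),(-117,40,.036),(-98,0,.036)): print(q,(proj(s,E(*q))[0]-[120,150])*4)
cv2.imwrite('pics/s3.png',cv2.resize(s['image'][150:240,160:280,::-1],None,fx=6.6,fy=6.6,interpolation=cv2.INTER_CUBIC))
```

```text
0 [358.25690293 245.39639886]
0.01 [357.1400731 236.0263133]
0.03 [354.87061261 216.98577716]
0.05 [352.55212882 197.53394053]
0.07 [350.18301591 177.65733096]
(-117, -40, 0.036) [302.96842551 261.12951391]
(-117, 0, 0.036) [341.11414736 228.47480133]
(-117, 40, 0.036) [378.04087149 196.8636139 ]
(-98, 0, 0.036) [360.63859818 240.33791124]
```

View pics/s3.png

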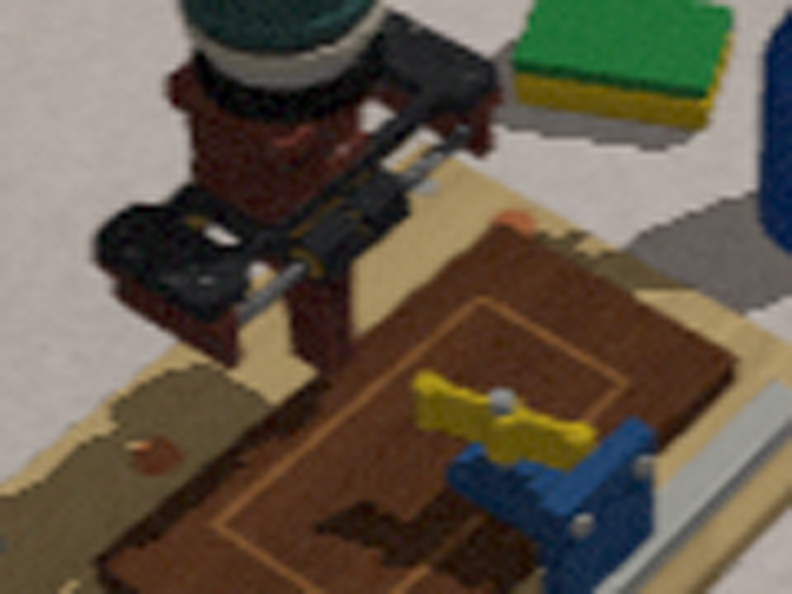

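The crop shows the finger's lower end at (325,370) in full view, higher than the reported TCP would put it. It may be hovering above the drawer. I back off over bare board and compare the tip with its projection.

Request:
{"fn": "drive_tool", "kwargs": {
  "dp": [
    [2.0,0,0],
    [2.5,0,0],
    [0,0,0],
    [0,0,0]
  ],
  "twist": [
    [0,0,0],
    [0,0,0],
    [0,0,0],
    [0,0,0]
  ],
  "fingers": [1,1,1,1]
}}

```text
t: 5.5
position: [0.4671, -0.0663, 0.0272]
ee_rot: [-180.0, 0.0, -160.3]
contact_force: [-0.7, 0.3, 0.4]
width: 0.006
```

```bash
python3 - <<'E'
from f import *
st(); s=cam('scene'); p=np.array(sense()['position'])
for dz in(0,.01,.02,.03,.05): print(dz,((proj(s,p+[0,0,dz])[0]-[160,150])*6.6).round())
im=cv2.resize(s['image'][150:240,160:280,::-1],None,fx=6.6,fy=6.6,interpolation=cv2.INTER_CUBIC)
q=(proj(s,p)[0]-[160,150])*6.6; cv2.circle(im,(int(q[0]),int(q[1])),4,(255,0,255),1)
cv2.imwrite('pics/s4.png',cv2.convertScaleAbs(im,alpha=1.6))
print(hold_point_z if 'hold_point_z' in globals() else '')
E
python3 q.py
```

```text
t 5.5 fxy [-146.9    0.7] z 27.2 rot [-1.7998e+02  3.0000e-02 -1.6027e+02] Ff [-0.55  0.47] 0.36 w 0.006 tq [ 0.03  0.03 -0.01]
0 [253. 361.]
0.01 [251. 345.]
0.02 [248. 329.]
0.03 [246. 314.]
0.05 [242. 282.]
0.0187
t 5.55 fxy [-146.1    0.3] z 27.3 rot [-1.7995e+02  8.0000e-02 -1.6025e+02] Ff [0.17 1.  ] 0.57 w 0.003 tq [ 0.04  0.05 -0.01]
(60, 80) x -100.1 21.8
(80, 100) x -115.8 22.1
(100, 120) x -117.3 22.3
```

View pics/s4.png

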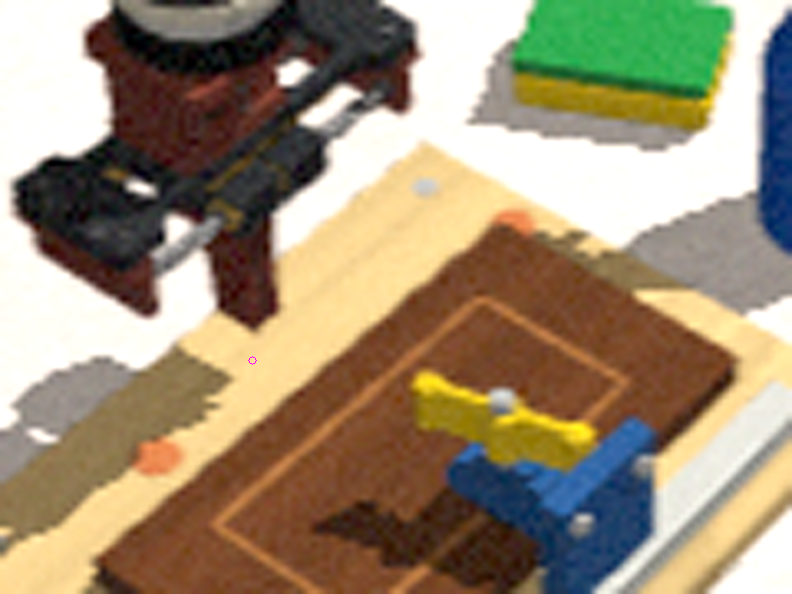

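The finger's lower end in the picture (about (250,320)) is about 25 mm above the projected TCP (253,361). I test this by probing down gently onto bare board: the reported z should be 18 at contact if the TCP is true.

Request:
{"fn": "drive_tool", "kwargs": {
  "dp": [
    [0,0,0.6],
    [0,0,0.2],
    [0,0,0.1],
    [0,0,0.1],
    [0,0,0.1]
  ],
  "twist": [
    [0,0,0],
    [0,0,0],
    [0,0,0],
    [0,0,0],
    [0,0,0]
  ],
  "fingers": [1,1,1,1,1]
}}

```text
t: 6.1
position: [0.4667, -0.0661, 0.0158]
ee_rot: [-180.0, -0.0, -160.2]
contact_force: [-0.0, 0.2, -0.6]
width: 0.005
```

Request:
{"fn": "drive_tool", "kwargs": {
  "dp": [
    [0,0,0.2],
    [0,0,0.2],
    [0,0,0.2]
  ],
  "twist": [
    [0,0,0],
    [0,0,0],
    [0,0,0]
  ],
  "fingers": [1,1,1]
}}

```text
t: 6.4
position: [0.4667, -0.0662, 0.0099]
ee_rot: [-180.0, -0.0, -160.2]
contact_force: [-0.8, -0.4, -0.4]
width: 0.004
```

Request:
{"fn": "drive_tool", "kwargs": {
  "dp": [
    [0,0,0.2],
    [0,0,0.2]
  ],
  "twist": [
    [0,0,0],
    [0,0,0]
  ],
  "fingers": [1,1]
}}

```text
t: 6.6
position: [0.4667, -0.0662, 0.0058]
ee_rot: [-180.0, -0.0, -160.2]
contact_force: [0.1, -0.5, -0.3]
width: 0.005
```

Run:
```python
from f import *
st(); s=cam('scene'); p=np.array(sense()['position'])
im=s['image']; hsv=cv2.cvtColor(im,cv2.COLOR_RGB2HSV)
# dark red finger mask: print columns near tip, lowest dark row
g=im[150:215,185:205].astype(int).sum(2)
for col in range(190,204):
    col_=im[:,col].astype(int).sum(1); r=[i for i in range(175,206) if col_[i]<150]; print(col,r[-1] if r else None,end='; ')
for z in(0,.01,.02,.03,.04): print(z,proj(s,np.r_[p[:2],p[2]+z])[0].round(1))
```

```text
t 6.6 fxy [-147.2    0.9] z 5.8 rot [-179.99   -0.   -160.22] Ff [-0.09 -0.46] -0.34 w 0.005 tq [ 0.07 -0.02  0.06]
190 188; 191 192; 192 193; 193 201; 194 201; 195 202; 196 203; 197 203; 198 204; 199 204; 200 202; 201 202; 202 186; 203 185; 0 [198.9 209.3]
0.01 [198.5 207. ]
0.02 [198.2 204.7]
0.03 [197.9 202.3]
0.04 [197.5 200. ]
```

No contact even at a reported z of 5.8, so the real tips sit about 30 mm above the reported TCP. I keep probing for the board.

Request:
{"fn": "drive_tool", "kwargs": {
  "dp": [
    [0,0,0.3],
    [0,0,0.3],
    [0,0,0.2]
  ],
  "twist": [
    [0,0,0],
    [0,0,0],
    [0,0,0]
  ],
  "fingers": [1,1,1]
}}

```text
t: 6.95
position: [0.4666, -0.0661, -0.0023]
ee_rot: [180.0, -0.0, -160.2]
contact_force: [0.3, -0.0, -0.2]
width: 0.009
```

Request:
{"fn": "drive_tool", "kwargs": {
  "dp": [
    [0,0,0.2],
    [0,0,0.1]
  ],
  "twist": [
    [0,0,0],
    [0,0,0]
  ],
  "fingers": [1,1]
}}

```text
t: 7.15
position: [0.4666, -0.0661, -0.0052]
ee_rot: [180.0, -0.0, -160.2]
contact_force: [0.1, -0.5, 1.0]
width: 0.003
```

Request:
{"fn": "drive_tool", "kwargs": {
  "dp": [
    [0,0,0.1],
    [0,0,0.1]
  ],
  "twist": [
    [0,0,0],
    [0,0,0]
  ],
  "fingers": [1,1]
}}

```text
t: 7.35
position: [0.4668, -0.0662, -0.007]
ee_rot: [-180.0, 0.0, -160.2]
contact_force: [-0.3, -0.2, 0.5]
width: 0.004
```

Request:
{"fn": "drive_tool", "kwargs": {
  "dp": [
    [0,0,0.1],
    [0,0,0.1]
  ],
  "twist": [
    [0,0,0],
    [0,0,0]
  ],
  "fingers": [1,1]
}}

```text
t: 7.55
position: [0.4668, -0.0662, -0.009]
ee_rot: [-180.0, 0.0, -160.2]
contact_force: [1.1, 0.1, -0.6]
width: 0.007
```

Request:
{"fn": "drive_tool", "kwargs": {
  "dp": [
    [0,0,0.1],
    [0,0,0.1]
  ],
  "twist": [
    [0,0,0],
    [0,0,0]
  ],
  "fingers": [1,1]
}}

```text
t: 7.75
position: [0.4667, -0.0662, -0.0111]
ee_rot: [-180.0, -0.0, -160.2]
contact_force: [0.5, 0.6, -0.6]
width: 0.006
```

Request:
{"fn": "drive_tool", "kwargs": {
  "dp": [
    [0,0,0.1],
    [0,0,0.1]
  ],
  "twist": [
    [0,0,0],
    [0,0,0]
  ],
  "fingers": [1,1]
}}

```text
t: 7.95
position: [0.4667, -0.0662, -0.0131]
ee_rot: [-180.0, -0.0, -160.2]
contact_force: [0.6, -0.1, -0.3]
width: 0.004
```

Run:
```python
from f import *
st(); s=cam('scene'); p=np.array(sense()['position']); im=s['image']
for col in range(191,206):
    q=im[:,col].astype(int).sum(1); r=[i for i in range(185,212) if q[i]<150]; print(col,r[-1] if r else None,end='; ')
E=lambda fx,fy,z: np.r_[A+Rf.T@np.array([fx,fy])/1000,z]
f=tof(p); print()
for off in (.030,.034,.038,.042): print(off,[proj(s,E(f[0]+a,f[1]+b,p[2]+off))[0].round(1).tolist() for a,b in((-10,-7),(10,-7),(10,7))])
cv2.imwrite('pics/s5.png',cv2.convertScaleAbs(cv2.resize(im[160:220,170:250,::-1],None,fx=9,fy=9,interpolation=cv2.INTER_CUBIC),alpha=1.8))
```

```text
t 7.95 fxy [-147.2    0.9] z -13.1 rot [-179.99   -0.   -160.22] Ff [ 0.53 -0.32] -0.28 w 0.004 tq [ 0.06  0.02 -0.05]
191 193; 192 193; 193 201; 194 205; 195 206; 196 207; 197 207; 198 208; 199 209; 200 208; 201 207; 202 206; 203 191; 204 210; 205 211; 
0.03 [[194.4, 206.6], [199.4, 209.7], [202.6, 206.9]]
0.034 [[194.3, 205.7], [199.2, 208.7], [202.5, 206.0]]
0.038 [[194.1, 204.7], [199.1, 207.8], [202.4, 205.0]]
0.042 [[194.0, 203.8], [199.0, 206.9], [202.2, 204.1]]
```

View pics/s5.png

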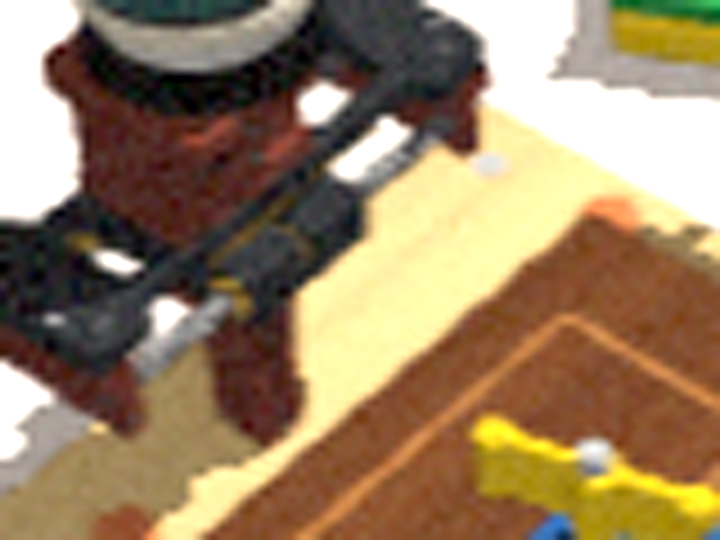

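The crop shows the tip (265,440) just above the board. Its outline fits a 20 x 14 mm tip about 33 mm above the reported TCP, so the real tip z is the reported z plus 33 mm. I raise it to a real z of about 27 and push.

Request:
{"fn": "drive_tool", "kwargs": {
  "dp": [
    [0,0,-0.7],
    [-0.6,0,0],
    [-0.6,0,0],
    [-0.4,0,0],
    [-0.3,0,0]
  ],
  "twist": [
    [0,0,0],
    [0,0,0],
    [0,0,0],
    [0,0,0],
    [0,0,0]
  ],
  "fingers": [1,1,1,1,1]
}}

```text
t: 8.5
position: [0.4853, -0.0596, -0.006]
ee_rot: [-180.0, 0.0, -160.2]
contact_force: [0.4, 0.0, 1.1]
width: 0.001
```

Request:
{"fn": "drive_tool", "kwargs": {
  "dp": [
    [-0.3,0,0],
    [-0.3,0,0],
    [-0.3,0,0]
  ],
  "twist": [
    [0,0,0],
    [0,0,0],
    [0,0,0]
  ],
  "fingers": [1,1,1]
}}

```text
t: 8.8
position: [0.4924, -0.0565, -0.0062]
ee_rot: [180.0, -0.1, -160.2]
contact_force: [-1.5, -1.4, -0.7]
width: 0.004
```

```bash
python3 q.py
```

```text
t 8.8 fxy [-119.7    1.4] z -6.2 rot [ 1.7996e+02 -8.0000e-02 -1.6022e+02] Ff [-1.89 -0.81] -0.7 w 0.004 tq [-0.07  0.31 -0.02]
(60, 80) x 6.4 29.5
(80, 100) x -109.1 29.8
(100, 120) x -108.9 30.0
```

Contact, and the drawer is sliding: its left far edge moved from 22 to 30. Home should come at a TCP fixture x of about -108.

Request:
{"fn": "drive_tool", "kwargs": {
  "dp": [
    [-0.3,0,0],
    [-0.3,0,0],
    [-0.2,0,0]
  ],
  "twist": [
    [0,0,0],
    [0,0,0],
    [0,0,0]
  ],
  "fingers": [1,1,1]
}}

```text
t: 9.15
position: [0.5011, -0.0539, -0.006]
ee_rot: [-180.0, 0.0, -160.2]
contact_force: [-1.0, 0.5, -0.4]
width: 0.006
```

Request:
{"fn": "drive_tool", "kwargs": {
  "dp": [
    [-0.2,0,0],
    [-0.1,0,0],
    [-0.1,0,0]
  ],
  "twist": [
    [0,0,0],
    [0,0,0],
    [0,0,0]
  ],
  "fingers": [1,1,1]
}}

```text
t: 9.45
position: [0.504, -0.0527, -0.006]
ee_rot: [-180.0, -0.0, -160.2]
contact_force: [-4.4, -3.1, 2.6]
width: 0.007
```

```bash
python3 q.py
```

```text
t 9.45 fxy [-107.5    0.9] z -6.0 rot [-1.7999e+02 -5.0000e-02 -1.6019e+02] Ff [-5.23 -1.44] 2.6 w 0.007 tq [-0.58  0.66 -0.05]
(60, 80) x -60.5 39.3
(80, 100) x -97.1 39.5
(100, 120) x -98.4 38.8
```

Request:
{"fn": "drive_tool", "kwargs": {
  "dp": [
    [-0.1,0,0],
    [-0.1,0,0]
  ],
  "twist": [
    [0,0,0],
    [0,0,0]
  ],
  "fingers": [1,1]
}}

```text
t: 9.7
position: [0.504, -0.0527, -0.006]
ee_rot: [180.0, -0.2, -160.2]
contact_force: [-7.8, -8.3, 6.9]
width: 0.012
```

Request:
{"fn": "drive_tool", "kwargs": {
  "dp": [
    [-0.1,0,0],
    [-0.1,0,0]
  ],
  "twist": [
    [0,0,0],
    [0,0,0]
  ],
  "fingers": [1,1]
}}

```text
t: 9.9
position: [0.504, -0.0527, -0.006]
ee_rot: [180.0, -0.4, -160.1]
contact_force: [-14.1, -12.4, 12.4]
width: 0.002
```

```bash
python3 q.py
```

```text
t 9.9 fxy [-107.6    1. ] z -6.0 rot [ 179.98   -0.42 -160.11] Ff [-17.45  -6.93] 12.41 w 0.002 tq [-2.24  2.29 -0.08]
(60, 80) x -59.7 39.3
(80, 100) x -97.9 39.5
(100, 120) x -96.8 39.7
```

The force rises firmly at a TCP x of -107.6, against a predicted -108. I back off, lift, and check the far edge on both sides.

Request:
{"fn": "drive_tool", "kwargs": {
  "dp": [
    [1.5,0,0],
    [2,0,0],
    [0,0,-4.5],
    [0,0,-4.5],
    [4,0,-1.0]
  ],
  "twist": [
    [0,0,0],
    [0,0,0],
    [0,0,0],
    [0,0,0],
    [0,0,0]
  ],
  "fingers": [1,1,1,1,1]
}}

```text
t: 10.45
position: [0.4462, -0.0784, 0.0989]
ee_rot: [-179.5, 0.7, -160.1]
contact_force: [0.7, -1.3, 0.4]
width: 0.006
```

Request:
{"fn": "drive_tool", "kwargs": {
  "dp": [
    [3,0,-3],
    [0,0,0]
  ],
  "twist": [
    [0,0,0],
    [0,0,0]
  ],
  "fingers": [1,1]
}}

```text
t: 10.65
position: [0.4081, -0.0874, 0.1266]
ee_rot: [-179.9, 0.2, -160.3]
contact_force: [0.7, -1.1, -0.3]
width: 0.003
```

```bash
cat > e.py <<'E'
from f import *
st()
E_=lambda fx,fy,z: np.r_[A+Rf.T@np.array([fx,fy])/1000,z]
# brown->not-brown transition along fixture x lines, drawer top z .036
for n in('top','scene'):
    c=cam(n); hsv=cv2.cvtColor(c['image'],cv2.COLOR_RGB2HSV); g=c['image'].astype(np.float32).sum(2)
    for y in(-120,-105,-90,-75,75,90,105,120):
        xs=np.arange(20,55,.5); u=np.array([proj(c,E_(x,y,.036))[0] for x in xs]).astype(np.float32)
        v=cv2.remap(g,u[:,0].reshape(1,-1),u[:,1].reshape(1,-1),cv2.INTER_LINEAR)[0]
        print(n,y,'edge',xs[np.argmax(np.gradient(cv2.GaussianBlur(v.reshape(1,-1),(5,1),0)[0]))],v[::8].astype(int).tolist())
E
python3 e.py
```

```text
t 10.65 fxy [-209.6    0.8] z 126.6 rot [-1.7985e+02  1.7000e-01 -1.6030e+02] Ff [ 0.24 -1.28] -0.35 w 0.003 tq [0.02 0.02 0.02]
top -120 edge 42.0 [163, 165, 169, 153, 151, 205, 400, 474, 466]
top -105 edge 42.0 [153, 167, 156, 156, 152, 234, 415, 481, 473]
top -90 edge 42.5 [144, 158, 184, 162, 151, 234, 426, 481, 473]
top -75 edge 42.5 [180, 153, 131, 112, 134, 206, 399, 475, 474]
top 75 edge 41.0 [177, 167, 156, 144, 138, 212, 396, 481, 478]
top 90 edge 41.0 [143, 142, 143, 160, 148, 236, 418, 486, 479]
top 105 edge 42.5 [145, 147, 151, 149, 153, 222, 415, 483, 478]
top 120 edge 42.5 [151, 151, 159, 155, 152, 226, 402, 488, 480]
scene -120 edge 44.5 [127, 130, 149, 150, 149, 124, 237, 423, 419]
scene -105 edge 44.5 [138, 139, 146, 135, 138, 124, 200, 395, 420]
scene -90 edge 44.5 [137, 142, 149, 132, 133, 125, 205, 403, 419]
scene -75 edge 45.5 [140, 141, 101, 76, 89, 129, 185, 393, 421]
scene 75 edge 45.5 [149, 143, 130, 138, 137, 129, 180, 372, 418]
scene 90 edge 46.0 [139, 130, 127, 135, 131, 137, 176, 371, 422]
scene 105 edge 45.5 [131, 136, 140, 137, 137, 141, 204, 380, 423]
scene 120 edge 45.5 [127, 135, 129, 138, 130, 136, 176, 377, 420]
```

The brown edge meets the rail with no gap band on both sides (top 41 to 42.5, scene 44.5 to 46, even along the rail), so the drawer is home. Next I place the finger behind the near wing (-166°), at fixture (-19,-27).

Request:
{"fn": "drive_tool", "kwargs": {
  "dp": [
    [-4.8,-0.7,0],
    [-4.8,-0.7,0],
    [-4.8,-0.7,0],
    [-4.7,-0.7,0],
    [0,0,0]
  ],
  "twist": [
    [0,0,0],
    [0,0,0],
    [0,0,0],
    [0,0,0],
    [0,0,0]
  ],
  "fingers": [1,1,1,1,1]
}}

```text
t: 11.25
position: [0.6061, -0.0471, 0.1226]
ee_rot: [-179.9, 0.3, -160.1]
contact_force: [-0.3, 0.3, -0.1]
width: 0.007
```

```bash
python3 -c "
from f import *
st()"
```

```text
t 11.25 fxy [ -9.6 -28.4] z 122.6 rot [-179.9    0.3 -160.1] Ff [-0.19  0.41] -0.14 w 0.007 tq [0.04 0.01 0.02]
```

Request:
{"fn": "drive_tool", "kwargs": {
  "dp": [
    [0.9,0,0],
    [0,0,3],
    [0,0,3],
    [0,0,2],
    [0,0,0]
  ],
  "twist": [
    [0,0,0],
    [0,0,0],
    [0,0,0],
    [0,0,0],
    [0,0,0]
  ],
  "fingers": [1,1,1,1,1]
}}

```text
t: 11.75
position: [0.5848, -0.0511, 0.0408]
ee_rot: [179.8, -0.4, -160.3]
contact_force: [-0.7, 0.0, 0.0]
width: 0.004
```

```bash
cat > w.py <<'E'
from f import *
st(); c=cam('top'); mu,a,l,h,n=wings(c,.095); th=np.degrees(np.arctan2(a[1],a[0]))-19.8
print('wing ang f (mod180)',round(th%180,1),'centre',tof(mu).round(1),'len',round(l,3),round(h,3),n)
E
python3 w.py
```

```text
t 11.75 fxy [-30.9 -24.9] z 40.8 rot [ 179.76   -0.4  -160.25] Ff [-0.68  0.26] 0.01 w 0.004 tq [ 0.06  0.03 -0.04]
wing ang f (mod180) 163.4 centre [33.7  9.1] len -0.006 0.009 21
```

The finger is at fixture (-31,-25), free of contact (force about 0). Stroke 1 goes clockwise round the near side.

Request:
{"fn": "drive_tool", "kwargs": {
  "dp": [
    [-0.24,0.85,0],
    [0.33,0.8,0],
    [0.11,0.85,0],
    [-0.11,0.85,0],
    [-0.33,0.8,0]
  ],
  "twist": [
    [0,0,0],
    [0,0,0],
    [0,0,0],
    [0,0,0],
    [0,0,0]
  ],
  "fingers": [1,1,1,1,1]
}}

```text
t: 12.3
position: [0.5775, -0.0108, 0.0444]
ee_rot: [180.0, -0.0, -160.2]
contact_force: [0.2, -2.2, -0.1]
width: 0.007
```

```bash
python3 w.py
```

```text
t 12.3 fxy [-24.2  15.5] z 44.4 rot [ 1.7999e+02 -2.0000e-02 -1.6021e+02] Ff [-0.55 -2.11] -0.09 w 0.007 tq [-0.24  0.07 -0.04]
wing ang f (mod180) 24.2 centre [-14.3  37.7] len -0.002 0.002 3
```

Request:
{"fn": "drive_tool", "kwargs": {
  "dp": [
    [-0.1,0.8,0.2],
    [-0.7,0.5,0.1],
    [-0.8,0.3,0],
    [-0.4,0.1,0],
    [0,0,0]
  ],
  "twist": [
    [0,0,0],
    [0,0,0],
    [0,0,0],
    [0,0,0],
    [0,0,0]
  ],
  "fingers": [1,1,1,1,1]
}}

```text
t: 12.85
position: [0.5922, 0.0116, 0.0408]
ee_rot: [180.0, 0.0, -160.2]
contact_force: [-1.0, -0.4, -0.5]
width: 0.006
```

```bash
python3 w.py
python3 - <<'E'
from f import *
s=cam('scene'); cv2.imwrite('pics/s6.png',cv2.convertScaleAbs(cv2.resize(s['image'][165:245,190:290,::-1],None,fx=7,fy=7,interpolation=cv2.INTER_CUBIC),alpha=1.6))
E
```

```text
t 12.85 fxy [-2.7 31.6] z 40.8 rot [ 1.800e+02  3.000e-02 -1.602e+02] Ff [-1.02 -0.01] -0.52 w 0.006 tq [0.01 0.01 0.02]Traceback (most recent call last):
  File "w.py", line 2, in <module>
    st(); c=cam('top'); mu,a,l,h,n=wings(c,.095); th=np.degrees(np.arctan2(a[1],a[0]))-19.8
                                   ~~~~~^^^^^^^^
  File "m.py", line 6, in wings
    m=blob(c,(20,140,90),(34,255,255),(255,145,320,205)); ys,xs=np.nonzero(m)
                                                                ~~~~~~~~~~^^^
    return _wrapfunc(a, 'nonzero')
    return _wrapit(obj, method, *args, **kwds)
    result = getattr(arr, method)(*args, **kwds)
ValueError: Calling nonzero on 0d arrays is not allowed. Use np.atleast_1d(scalar).nonzero() instead.
```

View pics/s6.png

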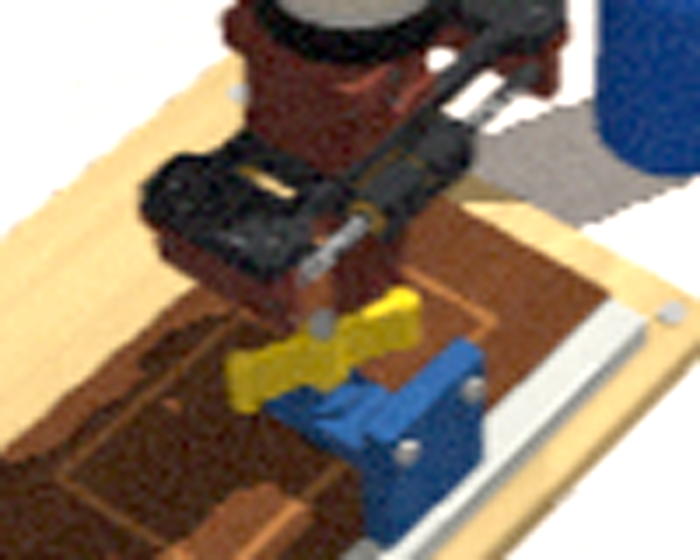

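The crop shows the wings turned: left wing tip at (405,300), right wing tip at (245,365), with the finger behind the left wing. I retreat, lift, and move behind the other wing.

```bash
cat > ws.py <<'E'
from f import *
def wscene(z=.098):
    c=cam('scene'); m=blob(c,(20,140,70),(36,255,255),(205,195,275,240)); k=cv2.findContours(m,cv2.RETR_EXTERNAL,cv2.CHAIN_APPROX_NONE)[0]
    k=max(k,key=cv2.contourArea).reshape(-1,2); ys,xs=np.nonzero(m)
    # top edge pixels per column
    cols=np.unique(xs); T=np.array([(x,ys[xs==x].min()) for x in cols],float)
    F=np.array([tof(q) for q in ray(c,T,z)]); v=cv2.fitLine(F.astype(np.float32),cv2.DIST_HUBER,0,.01,.01).ravel()
    print('scene wing: n',len(xs),'ends f',F[0].round(1),F[-1].round(1),'angle mod180',round(np.degrees(np.arctan2(v[1],v[0]))%180,1))
if __name__=='__main__': st(); wscene()
E
python3 ws.py
```

```text
t 12.95 fxy [-3.2 31.3] z 41.0 rot [-1.7999e+02  3.0000e-02 -1.6022e+02] Ff [-0.06 -0.32] 0.29 w 0.003 tq [0.03 0.01 0.02]
scene wing: n 221 ends f [-16.6 -35.8] [19.8 33.6] angle mod180 67.0
```

Request:
{"fn": "drive_tool", "kwargs": {
  "dp": [
    [0.6,0.6,0],
    [0,0,-4],
    [0,0,-4],
    [0,0,0],
    [0,0,0]
  ],
  "twist": [
    [0,0,0],
    [0,0,0],
    [0,0,0],
    [0,0,0],
    [0,0,0]
  ],
  "fingers": [1,1,1,1,1]
}}

```text
t: 13.5
position: [0.584, 0.0147, 0.122]
ee_rot: [-179.9, 0.1, -160.2]
contact_force: [-0.5, 0.6, 0.0]
width: 0.006
```

```bash
python3 ws.py; python3 w.py
```

```text
t 13.5 fxy [-9.5 37.3] z 122.0 rot [-1.7994e+02  1.2000e-01 -1.6023e+02] Ff [-0.27  0.72] 0.0 w 0.006 tq [-0.    0.02  0.03]
scene wing: n 221 ends f [-16.6 -35.8] [19.8 33.6] angle mod180 66.9
t 13.55 fxy [-10.5  37.8] z 120.8 rot [ 1.7999e+02 -2.0000e-02 -1.6023e+02] Ff [-0.17 -0.35] -1.42 w 0.002 tq [ 0.06 -0.    0.04]
wing ang f (mod180) 100.5 centre [-16.  -29.3] len -0.007 0.006 14
```

Wings are now at 67° and -113°, having turned 127°. About 165° should remain. I move behind the right wing at fixture (13,-33).

Request:
{"fn": "drive_tool", "kwargs": {
  "dp": [
    [-1.2,-3.5,0],
    [-1.2,-3.6,0],
    [0,0,0],
    [0,0,0]
  ],
  "twist": [
    [0,0,0],
    [0,0,0],
    [0,0,0],
    [0,0,0]
  ],
  "fingers": [1,1,1,1]
}}

```text
t: 14.0
position: [0.629, -0.0442, 0.1191]
ee_rot: [179.9, -0.2, -160.3]
contact_force: [-0.4, -0.3, -0.1]
width: 0.005
```

```bash
python3 -c "
from f import *
st()"
```

```text
t 14.0 fxy [ 12.9 -33.4] z 119.1 rot [ 1.7988e+02 -1.7000e-01 -1.6031e+02] Ff [-0.43 -0.16] -0.13 w 0.005 tq [ 0.09 -0.01 -0.02]
```

Request:
{"fn": "drive_tool", "kwargs": {
  "dp": [
    [0,0,3],
    [0,0,3],
    [0,0,2],
    [0,0,0],
    [0,0,0]
  ],
  "twist": [
    [0,0,0],
    [0,0,0],
    [0,0,0],
    [0,0,0],
    [0,0,0]
  ],
  "fingers": [1,1,1,1,1]
}}

```text
t: 14.5
position: [0.6289, -0.043, 0.0406]
ee_rot: [179.9, -0.1, -160.2]
contact_force: [0.6, -0.1, 0.6]
width: 0.005
```

```bash
python3 ws.py
```

```text
t 14.5 fxy [ 13.3 -32.2] z 40.6 rot [ 1.7993e+02 -1.1000e-01 -1.6018e+02] Ff [ 0.51 -0.25] 0.63 w 0.005 tq [ 0.05  0.02 -0.01]
scene wing: n 92 ends f [ 19.6 -16.8] [19.8 33.6] angle mod180 92.5
```

Request:
{"fn": "drive_tool", "kwargs": {
  "dp": [
    [0.87,-0.05,0],
    [0.86,-0.01,0],
    [0.84,0.22,0],
    [0.75,0.42,0],
    [0.61,0.61,0]
  ],
  "twist": [
    [0,0,0],
    [0,0,0],
    [0,0,0],
    [0,0,0],
    [0,0,0]
  ],
  "fingers": [1,1,1,1,1]
}}

```text
t: 15.05
position: [0.5883, -0.0464, 0.0413]
ee_rot: [-180.0, 0.0, -160.3]
contact_force: [1.2, -0.5, -0.4]
width: 0.006
```

Request:
{"fn": "drive_tool", "kwargs": {
  "dp": [
    [0.44,0.74,0],
    [0.23,0.83,0],
    [0.01,0.86,0],
    [0,0,0]
  ],
  "twist": [
    [0,0,0],
    [0,0,0],
    [0,0,0],
    [0,0,0]
  ],
  "fingers": [1,1,1,1]
}}

```text
t: 15.45
position: [0.5735, -0.0241, 0.0408]
ee_rot: [179.9, -0.1, -160.2]
contact_force: [-0.5, 0.1, -0.2]
width: 0.004
```

```bash
python3 ws.py
```

```text
t 15.45 fxy [-32.4   4.3] z 40.8 rot [ 1.7994e+02 -7.0000e-02 -1.6016e+02] Ff [-0.46  0.31] -0.18 w 0.004 tq [ 0.07 -0.01 -0.03]
scene wing: n 80 ends f [-5.  -4.1] [7.7 5.8] angle mod180 85.3
```

Request:
{"fn": "drive_tool", "kwargs": {
  "dp": [
    [-0.18,0.81,0],
    [-0.32,0.61,0],
    [-0.54,0.6,0],
    [-0.3,0.25,0],
    [0,0,0]
  ],
  "twist": [
    [0,0,0],
    [0,0,0],
    [0,0,0],
    [0,0,0],
    [0,0,0]
  ],
  "fingers": [1,1,1,1,1]
}}

```text
t: 16.0
position: [0.5797, 0.0012, 0.0408]
ee_rot: [180.0, -0.0, -160.2]
contact_force: [-0.0, 0.6, 0.1]
width: 0.005
```

```bash
python3 ws.py
```

```text
t 16.0 fxy [-18.  26.] z 40.8 rot [ 1.7997e+02 -1.0000e-02 -1.6019e+02] Ff [0.17 0.55] 0.08 w 0.005 tq [ 0.04  0.01 -0.03]
scene wing: n 175 ends f [  0.9 -35.7] [13.6 24.1] angle mod180 95.6
```

Request:
{"fn": "drive_tool", "kwargs": {
  "dp": [
    [-0.2,0.14,0],
    [-0.2,0.13,0]
  ],
  "twist": [
    [0,0,0],
    [0,0,0]
  ],
  "fingers": [1,1]
}}

```text
t: 16.25
position: [0.5821, 0.0039, 0.0409]
ee_rot: [-180.0, -0.1, -160.2]
contact_force: [-2.2, -1.6, -0.1]
width: 0.006
```

Request:
{"fn": "drive_tool", "kwargs": {
  "dp": [
    [-0.15,0.08,0],
    [-0.15,0.07,0]
  ],
  "twist": [
    [0,0,0],
    [0,0,0]
  ],
  "fingers": [1,1]
}}

```text
t: 16.45
position: [0.5841, 0.0063, 0.0408]
ee_rot: [-180.0, -0.1, -160.2]
contact_force: [-3.6, -4.2, 0.2]
width: 0.01
```

```bash
python3 ws.py
```

```text
t 16.45 fxy [-12.2  29.4] z 40.8 rot [-1.7999e+02 -8.0000e-02 -1.6022e+02] Ff [-4.85 -2.77] 0.22 w 0.01 tq [-0.76  0.53 -0.05]
scene wing: n 191 ends f [ -3.3 -38.9] [ 6.4 37.3] angle mod180 88.0
```

Request:
{"fn": "drive_tool", "kwargs": {
  "dp": [
    [-0.1,0.05,0],
    [-0.1,0.05,0]
  ],
  "twist": [
    [0,0,0],
    [0,0,0]
  ],
  "fingers": [1,1]
}}

```text
t: 16.7
position: [0.5854, 0.0078, 0.0408]
ee_rot: [-180.0, -0.1, -160.2]
contact_force: [-3.8, -4.1, 0.4]
width: 0.003
```

```bash
python3 ws.py
```

```text
t 16.7 fxy [-10.5  30.4] z 40.8 rot [-1.7999e+02 -1.1000e-01 -1.6022e+02] Ff [-4.93 -2.58] 0.42 w 0.003 tq [-0.69  0.61 -0.1 ]
scene wing: n 197 ends f [ -5.6 -36.3] [13.2 33.2] angle mod180 84.8
```

Request:
{"fn": "drive_tool", "kwargs": {
  "dp": [
    [-0.1,0.04,0],
    [-0.1,0.04,0]
  ],
  "twist": [
    [0,0,0],
    [0,0,0]
  ],
  "fingers": [1,1]
}}

```text
t: 16.95
position: [0.5863, 0.0091, 0.0406]
ee_rot: [180.0, -0.2, -160.2]
contact_force: [-5.6, -5.9, 2.3]
width: 0.0
```

```bash
python3 ws.py
```

```text
t 16.95 fxy [-9.2 31.3] z 40.6 rot [ 179.99   -0.18 -160.22] Ff [-7.31 -3.68] 2.29 w 0.0 tq [-0.98  0.89 -0.07]
scene wing: n 199 ends f [ -5.4 -40.6] [10.9 36.1] angle mod180 81.7
```

Request:
{"fn": "drive_tool", "kwargs": {
  "dp": [
    [-0.1,0.03,0],
    [-0.1,0.03,0]
  ],
  "twist": [
    [0,0,0],
    [0,0,0]
  ],
  "fingers": [1,1]
}}

```text
t: 17.2
position: [0.5863, 0.0097, 0.0405]
ee_rot: [180.0, -0.4, -160.2]
contact_force: [-9.6, -9.1, 5.0]
width: 0.006
```

```bash
python3 ws.py
```

```text
t 17.2 fxy [-9.  31.9] z 40.5 rot [ 179.98   -0.36 -160.2 ] Ff [-12.15  -5.32] 5.03 w 0.006 tq [-1.39  1.53 -0.2 ]
scene wing: n 199 ends f [ -7.7 -37.9] [10.9 36.1] angle mod180 81.4
```

A firm stop: the wing stays at 81.4°, as predicted for 8.0, while the force rises to 13 N. I back off, lift clear and verify.

Request:
{"fn": "drive_tool", "kwargs": {
  "dp": [
    [0.7,0,0],
    [0.7,0.3,0],
    [0,0,-4],
    [0,0,-4],
    [0,0,-2]
  ],
  "twist": [
    [0,0,0],
    [0,0,0],
    [0,0,0],
    [0,0,0],
    [0,0,0]
  ],
  "fingers": [1,1,1,1,1]
}}

```text
t: 17.75
position: [0.5774, 0.0096, 0.1444]
ee_rot: [-179.9, 0.3, -160.2]
contact_force: [0.5, 0.7, -0.5]
width: 0.007
```

Request:
{"fn": "drive_tool", "kwargs": {
  "dp": [
    [4,0,-1],
    [5,0,0],
    [5,0,0],
    [5,0,0],
    [0,0,0]
  ],
  "twist": [
    [0,0,0],
    [0,0,0],
    [0,0,0],
    [0,0,0],
    [0,0,0]
  ],
  "fingers": [1,1,1,1,1]
}}

```text
t: 18.25
position: [0.3892, -0.0544, 0.1501]
ee_rot: [179.8, -0.3, -160.3]
contact_force: [-0.3, 0.4, -0.9]
width: 0.006
```

```bash
python3 ws.py; python3 w.py; python3 e.py | cut -c1-22
python3 - <<'E'
from f import *
c=cam('top'); cv2.imwrite('pics/t9.png',cv2.resize(c['image'][125:285,190:390,::-1],None,fx=4,fy=3.7,interpolation=cv2.INTER_CUBIC))
E
```

```text
t 18.25 fxy [-216.1   38.2] z 150.1 rot [ 179.82   -0.26 -160.32] Ff [-0.17  0.47] -0.92 w 0.006 tq [0.04 0.02 0.01]
scene wing: n 205 ends f [ -7.7 -37.9] [24.6 23.4] angle mod180 79.5
t 18.3 fxy [-212.2   36.4] z 150.9 rot [ 1.7995e+02 -1.0000e-02 -1.6035e+02] Ff [-0.38  0.19] -0.71 w 0.004 tq [ 0.05 -0.06 -0.07]
wing ang f (mod180) 82.0 centre [0.4 1.1] len -0.041 0.04 102
t 18.35 fxy [-209.7   
top -120 edge 42.0 [14
top -105 edge 42.0 [16
top -90 edge 42.5 [154
top -75 edge 42.0 [159
top 75 edge 41.0 [160,
top 90 edge 41.0 [156,
top 105 edge 42.0 [149
top 120 edge 41.0 [154
scene -120 edge 44.5 [
scene -105 edge 44.5 [
scene -90 edge 44.5 [1
scene -75 edge 45.5 [1
scene 75 edge 46.0 [14
scene 90 edge 46.0 [13
scene 105 edge 46.0 [1
scene 120 edge 45.5 [1
```

View pics/t9.png

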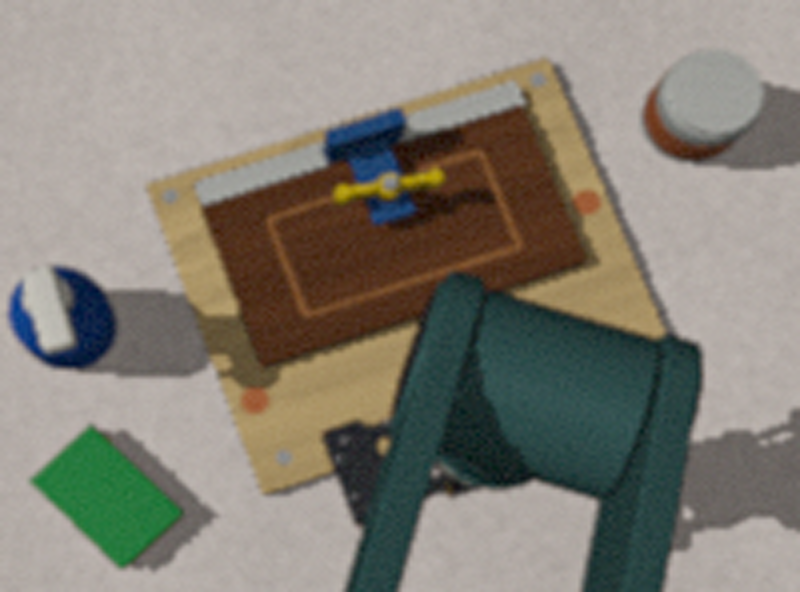

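The picture shows the drawer's far edge flush along the rail from (200,205) to (525,110). The wings lie across the arm from (345,193) to (440,177), and the bottle, pad and can stand where they were. The arm is clear, so I hand in.

```bash
python3 -c "
from plant import *
print(close_job())"
```

```text
the job is handed in; nothing more can be done
None
```

The drawer front is home against the rail and the wing screw is fully tight. The job was handed in at about 18.4 s with the arm clear of everything.

**What I did**
- I pushed the drawer front back with the shut fingertips. It came to a firm stop at tool x = -107.6 mm, where I had predicted -108 mm.
- I then turned the wing screw clockwise in two strokes, about 292° in all. It came to a firm stop, and I ended the push at about 13 N.

**Last checks**
- **Drawer front:** the far edge meets the rail with no visible gap on either side. It reads 41–42.5 mm from the top camera, against a nominal 42 mm.
- **Wing screw:** the wings lie at 82.0° from the top camera, against about 81.6° expected at 8.0 rad. That expected angle assumes the wings lie along the fixture's x axis at zero turn. The firm stop falling there supports it.
- **Other items:** the bottle, pad and can look to be where they were; I did not measure them.

**What disagreed**
- **Tip height:** the real fingertips sat about 33 mm above the reported TCP. My first push therefore passed over the drawer front without touching it. I found this from the camera and corrected for it.
- **Scene camera:** it reads the drawer's far edge 2–4 mm further back, at 44.5–46 mm, and up to 1.5 mm further on the left. It also reads the final wing angle as 79.5°, because its line fit picked up stray pixels.

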